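# Put the last steel tub away mouth down

### The job

One small square steel tub is still standing on its side on the open part of the draining board. Tip it over so that it lies flat with its mouth down, like the tub already in the bay, and get it wholly inside that same bay with the other tub still mouth down in there too. Then slide the wooden cover fully shut over both, and leave the lid, jar, colander and rice paddle where they are.

Things in the scene. Friction and masses are not known exactly. Their poses are not given: they have to be found in the camera images.
- bay (a point): Centre of the floor of the board's front bay, 12 mm above the counter. z up; y along the board (roughly to the robot's left) from its open part into the bay; x across. Inner width 116 mm (x -58 to 58), floor from y -85 to 85 mm, walls 7 mm thick and 46 mm high above the floor, partition at y 85 to 91. The -y end is open, with no sill.
- board: Fixed wooden draining board, same axes as the bay, origin on the counter 12 mm under bay. Its open flat part, level with the bay floor and without walls, runs from y -85 to -295 mm and is 200 mm wide. Behind the partition the walls go on to y 271 as an empty rear bay, over which the open cover is parked.
- cover (a joint): Slide position of the flat wooden cover in m: 0 = fully shut over the front bay, up to 0.175 = fully open; it moves along the bay's y axis, +y opens. Cover: 130 mm in x, 176 mm in y, 8 mm thick, underside 46 mm and top 54 mm above the bay floor. A tub on its side does not fit under it.
- cover_bar (a point): Top centre of the dark wooden bar on the middle of the cover: 60 mm long in the bay's x, 16 mm in the bay's y, 24 mm high above the cover's top. Same axes as the bay. Push or pinch it to slide the cover; friction is a few N.
- tub: Loose square stainless tub, 60 x 60 mm, 32 mm deep, open on one 60 x 60 face (its mouth), walls 3 mm, about 90 g. It starts standing 60 mm high on one side wall on the open part of the board. Own x points out of the mouth: level at the start, in any direction, and straight down once it lies mouth down. Own z is up at the start. Origin: centre of the side wall it stands on at the start.
- tub_center (a point): Centre of the loose tub's outer 32 x 60 x 60 mm block, 30 mm along z from the tub's origin; same axes as the tub. With the tub lying mouth down on the board it is 16 mm above the bay floor.
- parked_tub: An equal tub already lying mouth down in the back of the front bay. Origin: centre of its underside; z up; sides along x and y.
- pot_lid: Bystander: stainless pot lid, 150 mm across, 48 mm high with its knob. Origin: centre of its underside.
- jar: Bystander: clear glass jar with a twist lid, 84 mm across, 130 mm high. Origin: centre of its underside.
- colander: Bystander: teal plastic colander, 180 mm across, 230 mm over its two ear handles, 85 mm high. Origin: centre of its underside.
- paddle: Bystander: flat wooden rice paddle, 190 mm long along x, 68 mm wide at its round head (at +x), 10 mm thick. Origin: on its underside near the middle.
Not all that is in view belongs to the job. What is shaped like the tub but yellow is not meant.

How it is judged:
By the outcome, as a careful person would: the job done as asked, in the order asked, and still so for the second after the job is handed in, with the robot touching nothing.
It also fails if it takes over 61 s, if anything falls off the work surface, if the arm or the gripper's body presses on something with over 40 N, if the wrist force passes 120 N, or if a joint passes its speed limit or range.

### The arm

A 6-joint arm with a two-finger parallel gripper is mounted at the origin on the work surface. World frame = base frame: x ahead of the robot, y to its left, z up, the work surface at z = 0. Lengths are in m, angles in rad, forces in N, time in s.
With the tool pointing down it reaches from about 0.375 to 0.975 m from the base axis. Payload 3.8 kg.
Tool frame: the origin (TCP) lies at the very end of the fingers, on their centre line; the grasp point (between the pads) lies 19 mm behind it; z points along the fingers, y is the line along which they close (so a half turn about z gives the same grasp; the last joint's range is limited). The gripper opens to 85 mm and grips with 20 to 120 N. Pads are 22 mm wide; open, the fingers measure 114 mm over their backs; the gripper's body (76 mm by 85 mm) begins 54 mm behind the grasp point. The pads swing forward as they close: fully open they stand 13 mm farther back than shut.
Start: joints at [1.118, 0.264, 1.604, -0, 1.274, -0.037], TCP at [0.273, 0.617, 0.206] pointing down, gripper open.
Joint ranges: [-2.63, 2.63], [-0.94, 2.18], [0.31, 2.57], [-1.31, 4.45], [0, 2.66], [-2.55, 2.55]. Speed limits (rad/s): [2.57, 2.57, 3.14, 3.14, 3.14, 3.14].

### API

Orientations are given as a unit quaternion [w, x, y, z].
In Python, from rig import observe, camera, camera_model, finish_job, trace gives the robot as it stands.
- The arm moves only by the tool play_rows, never from a script. Its argument "increments" is a list of rows, each a list of 5 numbers: the shift along the tool's x, y, z in mm, then the turn about the tool's z in rad, then the opening, from 0 (shut) to 1 (fully open). A call has 1 to 5 rows; each row is the pose to reach, as a shift and turn from the pose commanded when the call began, along the tool's axes at that moment; what a row does not reach only later rows make up. A row lasts 1/8 s, in which the tool goes at most 62.5 mm and 10.7 degrees, less where a joint would pass 70% of its speed; a pose out of reach is approached as far as the arm can. A call with a gripper value outside its range is refused whole. The fingers move at their own pace and stop on an object; the grip force is fixed at half the most. Time passes only in rows, so rows that repeat a pose let the fingers close. It gives the time, the measured TCP pose, the force, the opening and the grip force at its end, in the units of the state.
- observe(): the state, without advancing time (a new reading comes with each control period).
- camera(name): name is "side" or "top" or "wrist"; returns the picture (400x640x3 uint8, red, green, blue); there is no depth.
- camera_model(name): a dict with "mtx" (3x3 intrinsics, pixels), "xyz" and "attitude" of the camera in the world. Camera axes: x right, y down, z forward; pixel columns grow to the right and rows downward; lengths in m; the calibration is good to about 2 mm. The wrist camera is an equidistant fisheye: a pixel r from the principal point sees the ray r / f radians off the axis. A picture is of the moment at which its call begins: read the wrist's pose just before it. camera_model takes no time and is no camera call; for the wrist camera it gives the pose at the moment of the call.
- finish_job(): hands the job in; it is judged then, once.
Trained networks look in the newest picture that a camera, given by its name, has taken for a name from the list of things; names that differ only in an ending like _2 or _b are one class to them, and where a whole thing is asked for, a point or a joint stands for the part that bears it (a point fixed in the world has none). Each returns a list of dicts, best first, with "score" (0 to 1); they miss things now and then, are a little off and sometimes report something else, mostly with a low value. They report only what shows in the picture. A call takes as long as a camera call. They do not tell look-alikes from the thing itself.
- trace(camera, name): "pixels" (400x640 bool, what is visible of it) and "extent" ([left, top, right, bottom] in pixels, round what is visible of it).
The state is a dict: "time_s": time; "q": joint angles; "dq": joint speeds; "effort": joint torques, N m; "ee_pos": TCP position; "ee_rot": TCP orientation; "wrist_force": force on the tool from outside, world axes, zero at the start; "wrist_torque": the same for the moment, N m; "opening": finger opening in m; "grip_force": force on a finger pad.
Only numpy, scipy, OpenCV 4.12 (cv2) and the standard library are available. Lean on these libraries where they do the work, as an engineer would, in place of code of your own. Each camera call takes 0.05 s, during which the arm holds its last target. There are 200 camera calls.

## Working session

There is one attempt and no reset: what is moved stays moved. The work goes in short steps, Python scripts to look and compute and a tool call to move; the robot and the scene stay as the last step left them, time stands still between calls to the robot, and variables do not carry over. Pictures are saved under pics/ and viewed, at most 10 in all, crops included, and the job is handed in when it is done.

Besides the shell and the picture viewer there is one more tool, called after "Request:" as name(argument=value, ...), one argument or row to a line, values as JSON. play_rows: Moves the arm, as the interface text tells. Its arguments: {"type":"object","properties":{"increments":{"type":"array"}},"required":["increments"]}

```bash
mkdir -p pics; ls
python3 - <<'E'
from rig import *
import cv2,numpy as np
s=observe();print(s['time_s'],s['ee_pos'],s['ee_rot'],s['wrist_force'],s['opening'])
for n in ['top','side']:
    im=camera(n);cv2.imwrite(f'pics/{n}0.png',im[:,:,::-1])
    m=camera_model(n);print(n,np.round(m['mtx'],1).tolist(),m['xyz'],m['attitude'])
    for t in ['tub','parked_tub','cover','board','cover_bar']:
        print(t,[(round(d['score'],2),d['extent']) for d in trace(n,t)][:4])
m=camera_model('wrist');print(m)
E
```

```text
pics
0.0 [0.27230721 0.61675551 0.20435069] [-2.82663810e-04  2.06418728e-01  9.78463094e-01 -1.09681675e-03] [ 0.32734547  0.37017359 -0.16343428] 0.08519597241732789
top [[392.8, 0.0, 320.8], [0.0, 392.8, 202.3], [0.0, 0.0, 1.0]] [ 0.33848908 -0.01864794  1.38946735] [ 0.06136188 -0.70327611  0.70597227 -0.05692622]
tub [(0.76, [358.7, 151.0, 375.9, 169.4]), (0.62, [243.5, 176.2, 411.9, 249.5]), (0.53, [361.4, 265.0, 379.8, 285.6]), (0.46, [325.2, 255.4, 342.7, 269.4])]
parked_tub [(0.6, [302.4, 195.2, 321.2, 215.7])]
cover [(0.67, [251.8, 178.2, 309.5, 223.5])]
board [(0.88, [240.8, 176.5, 412.3, 249.7])]
cover_bar [(0.71, [252.0, 179.9, 306.8, 222.5])]
side [[435.5, 0.0, 327.9], [0.0, 435.5, 196.9], [0.0, 0.0, 1.0]] [-0.11053767 -0.91889403  0.79004205] [-0.45823792  0.83396553 -0.26492887  0.1559878 ]
tub [(0.82, [356.4, 227.3, 366.1, 258.8]), (0.67, [278.1, 257.6, 304.5, 286.5]), (0.62, [271.0, 225.6, 287.7, 254.5]), (0.57, [391.9, 206.2, 411.9, 234.6])]
parked_tub [(0.95, [310.1, 198.6, 336.0, 217.5])]
cover [(0.64, [279.5, 169.2, 332.3, 201.6])]
board [(0.71, [354.2, 224.0, 367.5, 257.4]), (0.66, [277.4, 168.0, 414.6, 290.8])]
cover_bar [(0.66, [278.5, 168.1, 335.8, 201.5])]
{'mtx': array([[309.70691629,   0.        , 323.38888505],
       [  0.        , 309.70691629, 195.59891751],
       [  0.        ,   0.        ,   1.        ]]), 'xyz': array([0.20117927, 0.64895238, 0.37514484]), 'attitude': array([0.12956019, 0.82781315, 0.5392978 , 0.08424619])}
```

Run:
```python
import cv2,numpy as np
a=cv2.imread('pics/top0.png')[120:300,220:440];b=cv2.imread('pics/side0.png')[150:310,250:450]
a=cv2.resize(a,(800,654))[:,:];a=cv2.resize(a,(733,600))
b=cv2.resize(b,(750,600),interpolation=cv2.INTER_CUBIC)
cv2.imwrite('pics/a.png',a);cv2.imwrite('pics/b.png',b)
```

```text
(no output)
```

View pics/a.png

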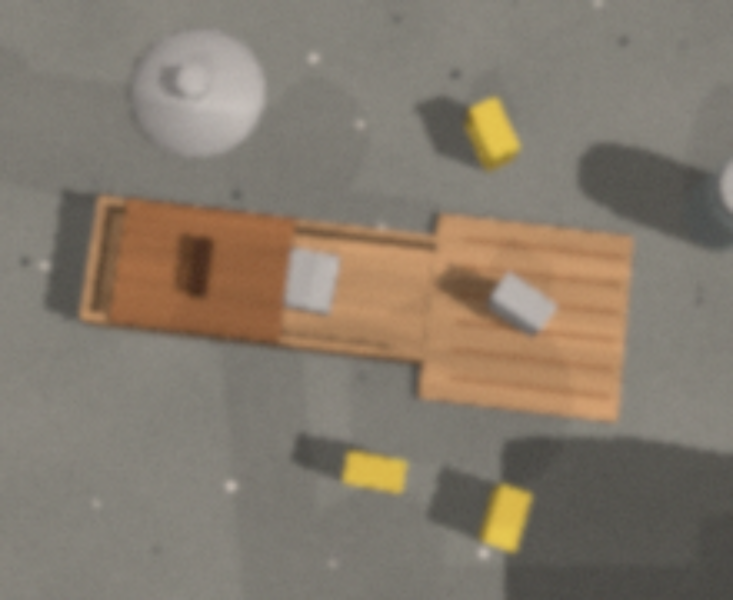

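View pics/b.png

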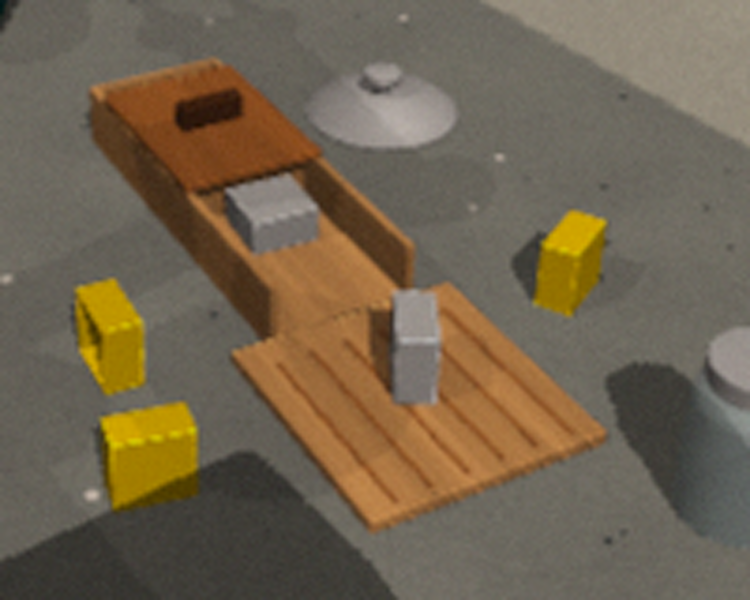

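Steel tub standing on the board: top ≈(377,211), side ≈(361,243). Look-alikes: parked tub at (313,204), and yellow ones at (368,160), (332,261) and (372,275). I choose the steel one on the open part. Next I'll compute its pose.

```bash
cat > h.py <<'E'
import numpy as np,cv2
from scipy.spatial.transform import Rotation as R
from rig import *
def rot(q): return R.from_quat(np.roll(q,-1))
def ray(m,uv):
    uv=np.atleast_2d(uv).astype(float);K=m['mtx']
    d=(uv-[K[0,2],K[1,2]])/K[0,0]
    return d
def toplane(m,uv,z,fish=False):
    d=ray(m,uv)
    if fish:
        r=np.linalg.norm(d,axis=1,keepdims=True);d3=np.c_[np.sin(r)*d/r,np.cos(r)]
    else: d3=np.c_[d,np.ones(len(d))]
    w=rot(m['attitude']).apply(d3);t=(z-m['xyz'][2])/w[:,2]
    return m['xyz']+t[:,None]*w
def proj(m,P,fish=False):
    c=rot(m['attitude']).inv().apply(np.atleast_2d(P)-m['xyz'])
    if fish:
        h=np.linalg.norm(c[:,:2],axis=1);r=np.arctan2(h,c[:,2]);n=c[:,:2]/h[:,None]*r[:,None]
    else: n=c[:,:2]/c[:,2:]
    return n*m['mtx'][0,0]+m['mtx'][:2,2]
E
python3 - <<'E'
from h import *
m=camera_model('top')
f=lambda p:np.array(p)/3.332+[220,120]
c=toplane(m,f([(440,213),(634,235),(615,420),(418,398)]),.012)[:,:2]
loc=np.array([(100,-85),(100,-295),(-100,-295),(-100,-85)])/1e3
# rigid fit
A=loc-loc.mean(0);B=c-c.mean(0);th=np.arctan2((A[:,0]*B[:,1]-A[:,1]*B[:,0]).sum(),(A*B).sum())
Rm=np.array([[np.cos(th),-np.sin(th)],[np.sin(th),np.cos(th)]]);o=c.mean(0)-Rm@loc.mean(0)
print('board',o,th,(c-(loc@Rm.T+o)).round(4).tolist())
def show(n,uv,z):
    p=toplane(m,f(uv),z)[:,:2];print(n,p.round(4).tolist(),((p-o)@Rm).round(4).tolist())
show('tubtop',[(512,272),(555,305),(531,334),(490,301)],.072)
show('parked',[(290,248),(340,255),(332,314),(285,306)],.044)
show('bar',[(180,235),(213,237),(206,297),(177,293)],.09)
show('coveredge',[(296,220),(282,343)],.066)
s=camera('side');print([(round(d['score'],2),d['extent']) for n in['jar','colander','paddle','pot_lid'] for d in trace('top',n)[:1]] if camera('top') is not None else 0)
E
```

```text
board [ 0.55029956 -0.02420796] -0.12666163858025295 [[-0.001, -0.0015], [0.0005, -0.0005], [0.0017, 0.0023], [-0.0011, -0.0003]]
tubtop [[0.5628, -0.1905], [0.5286, -0.2333], [0.4991, -0.2081], [0.533, -0.1674]] [[0.0334, -0.1634], [0.0049, -0.2101], [-0.0276, -0.1889], [0.001, -0.1442]]
parked [[0.5941, 0.0373], [0.5864, -0.015], [0.5242, -0.0064], [0.5328, 0.0424]] [[0.0357, 0.0666], [0.0347, 0.0137], [-0.0281, 0.0143], [-0.0258, 0.0638]]
bar [[0.5993, 0.1469], [0.5971, 0.1134], [0.5356, 0.1197], [0.5398, 0.1489]] [[0.027, 0.1759], [0.029, 0.1424], [-0.0327, 0.1409], [-0.0323, 0.1704]]
coveredge [[0.6193, 0.0303], [0.4916, 0.0443]] [[0.0616, 0.0628], [-0.0668, 0.0605]]
[(0.86, [421.9, 164.6, 459.2, 196.5]), (0.67, [462.4, 227.5, 484.1, 283.0]), (0.57, [136.4, 189.5, 188.8, 256.6])]
```

Request:
play_rows(
  increments=[
    [-40,-45,0,0,1],
    [-80,-90,0,0,1],
    [-120,-136,0,0,1],
    [-160,-181,0,0,1],
    [-200,-226,0,0,1],
  ],
)

```text
time_s: 1.52
ee_pos: [0.3647, 0.3282, 0.206]
ee_rot: [0.0, 0.206, 0.979, 0.0]
wrist_force: [1.3, 0.4, -0.1]
opening: 0.0858
grip_force: 0.0
```

Request:
play_rows(
  increments=[
    [-40,-45,0,0,1],
    [-80,-90,0,0,1],
    [-120,-136,0,0,1],
    [-160,-181,0,0,1],
    [-200,-226,0,0,1],
  ],
)

```text
time_s: 2.15
ee_pos: [0.4565, 0.0406, 0.2063]
ee_rot: [0.001, 0.206, 0.978, 0.0]
wrist_force: [0.4, 0.2, -0.4]
opening: 0.0855
grip_force: 0.0
```

Request:
play_rows(
  increments=[
    [-40,-45,0,0,1],
    [-80,-90,0,0,1],
    [-120,-136,0,0,1],
    [-160,-181,0,0,1],
    [-160,-181,0,0,1],
  ],
)

```text
time_s: 2.78
ee_pos: [0.53, -0.1917, 0.2057]
ee_rot: [0.0, 0.209, 0.978, -0.001]
wrist_force: [-0.6, 0.8, 0.2]
opening: 0.085
grip_force: 0.0
```

Run:
```python
from h import *
s=observe();print(s['time_s'],s['ee_pos'],s['ee_rot'])
im=camera('wrist');m=camera_model('wrist');print(m['xyz'],rot(m['attitude']).apply([0,0,1]))
print([(round(d['score'],2),d['extent']) for d in trace('wrist','tub')][:4])
p=proj(m,[[.531,-.2,.042]],True)[0];print(p)
x,y=np.clip(p.astype(int),[150,130],[490,270])
cv2.imwrite('pics/w0.png',cv2.resize(im[y-130:y+130,x-150:x+150,::-1],(690,598),interpolation=cv2.INTER_CUBIC));print(x-150,y-130)
```

```text
2.775 [ 0.53000911 -0.1916952   0.20566341] [ 3.64103775e-04  2.08777076e-01  9.77963056e-01 -5.10153956e-04]
[ 0.45800795 -0.15780867  0.37489551] [ 0.27828474 -0.12420584 -0.95243399]
[(0.86, [365.5, 261.6, 416.8, 321.7]), (0.76, [235.2, 0.9, 274.6, 32.2]), (0.69, [285.8, 154.2, 347.6, 208.0]), (0.68, [350.5, 1.5, 403.8, 13.4])]
[315.47344863 176.1128712 ]
165 46
```

View pics/w0.png

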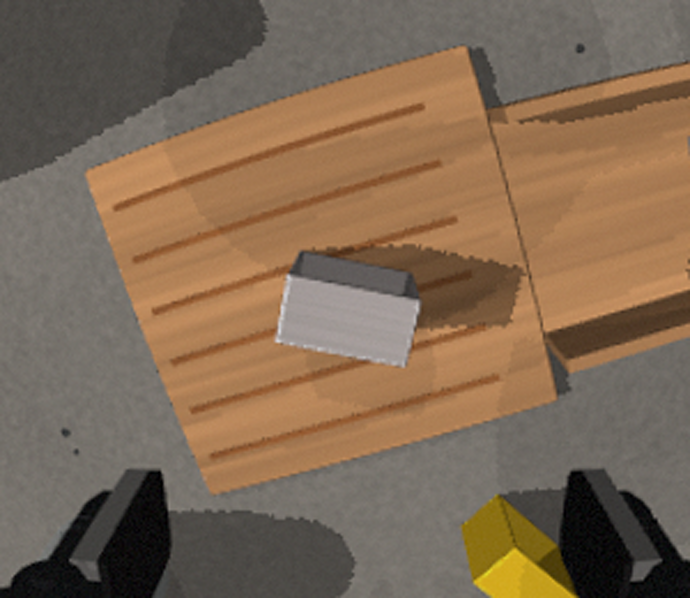

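The steel tub's top sits at crop (350,320), i.e. full (317,185). A dark face shows on its upper side (350,275). I need a closer crop to tell whether that is the mouth.

Run:
```python
from h import *
im=camera('wrist')
c=im[148:212,278:358,::-1].astype(float)
c=255*(np.clip(c,0,200)/200)**.6
cv2.imwrite('pics/w1.png',cv2.resize(c.astype(np.uint8),(640,512),interpolation=cv2.INTER_NEAREST))
```

```text
(no output)
```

View pics/w1.png

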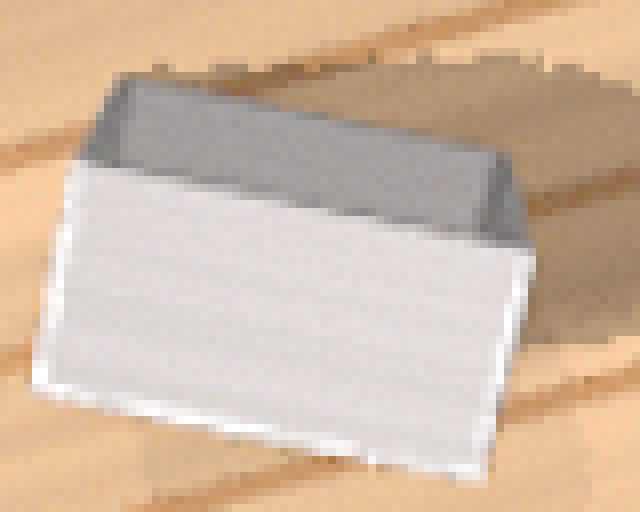

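The open mouth, with its inner side walls, faces image-up (toward about 140° in world). Next I'll compute the grasp.

```bash
cat >> h.py <<'E'
O=np.array([.5503,-.0242]);TH=-.1267
RB=np.array([[np.cos(TH),-np.sin(TH)],[np.sin(TH),np.cos(TH)]])
def w2b(p): return (np.asarray(p)[...,:2]-O)@RB
def b2w(p): return np.asarray(p)@RB.T+O
def tooldelta(target,s=None):
    s=s or observe();r=rot(s['ee_rot']);d=np.r_[target,s['ee_pos'][2]]-s['ee_pos']
    x=r.apply([1,0,0]);return r.inv().apply(d)[:3]*1e3,np.arctan2(x[1],x[0])
E
python3 - <<'E'
from h import *
m=camera_model('wrist')
uv=np.array([(75,160),(535,245),(485,478),(35,390)])/8+[278,148]
p=toplane(m,uv,.072,True)[:,:2]
print(p.round(4).tolist(),w2b(p).round(4).tolist())
e=(p[0]+p[3]-p[1]-p[2]);print('center',p.mean(0),w2b(p.mean(0)),'long axis deg',np.degrees(np.arctan2(*(-e)[::-1])), [np.linalg.norm(p[i]-p[i-1]) for i in range(4)])
e2=p[0]+p[1]-p[2]-p[3];print('mouth dir',np.degrees(np.arctan2(*e2[::-1])))
s=observe();print(s['q'])
d,a=tooldelta(p.mean(0));print(d,np.degrees(a))
# wrist check of bay corner + board corner
f=lambda q:np.array(q)/2.3+[165,46]
print(w2b(toplane(m,f([(87,172),(213,493),(556,400),(467,45)]),.012,True)[:,:2]).round(4).tolist())
E
```

```text
[[0.5047, -0.2163], [0.5383, -0.1677], [0.5646, -0.1858], [0.53, -0.2342]] [[-0.0209, -0.1963], [0.0063, -0.1439], [0.0346, -0.1585], [0.0064, -0.2109]]
center [ 0.53442391 -0.20099728] [ 0.0065915  -0.17738625] long axis deg 54.88618425275612 [np.float64(0.03100648344565769), np.float64(0.05900154867756805), np.float64(0.0318581888096461), np.float64(0.059507700650570254)]
mouth dir 145.0689976200124
[-3.84912536e-01  4.97336525e-02  1.85042402e+00  5.28995084e-04
  1.24247200e+00 -1.53976892e+00]
[-10.74051273 -10.38305227  -0.01616088] 156.1586224985123
[[-0.0984, -0.2892], [0.0988, -0.2876], [0.0983, -0.0812], [-0.1003, -0.0811]]
```

Request:
play_rows(
  increments=[
    [-10,-10,0,0.18,1],
    [-11,-10,50,0.195,1],
    [-11,-10,105,0.195,1],
    [-11,-10,150,0.195,1],
    [-11,-10,168,0.195,1],
  ],
)

```text
time_s: 3.55
ee_pos: [0.5327, -0.1986, 0.0348]
ee_rot: [-0.003, 0.3, 0.954, 0.0]
wrist_force: [0.1, -0.2, 0.6]
opening: 0.0854
grip_force: 0.0
```

Request:
play_rows(
  increments=[
    [0,0,0,0,0.5],
    [0,0,0,0,0.4],
    [0,0,0,0,0.4],
    [0,0,0,0,0.4],
  ],
)

```text
time_s: 4.05
ee_pos: [0.5373, -0.2021, 0.0401]
ee_rot: [0.002, 0.301, 0.954, -0.0]
wrist_force: [0.5, -0.1, 6.4]
opening: 0.0561
grip_force: 65.2
```

Request:
play_rows(
  increments=[
    [0,0,-15,0,0.4],
    [0,0,-15,0.18,0.4],
    [0,0,-15,0.36,0.4],
    [0,0,-15,0.54,0.4],
    [0,0,-15,0.72,0.4],
  ],
)

```text
time_s: 4.68
ee_pos: [0.5351, -0.2014, 0.0533]
ee_rot: [-0.0, 0.62, 0.785, -0.0]
wrist_force: [0.2, -0.1, -1.3]
opening: 0.0564
grip_force: 63.7
```

Request:
play_rows(
  increments=[
    [0,0,0,0.18,0.4],
    [0,0,0,0.365,0.4],
    [0,0,0,0.365,0.4],
  ],
)

```text
time_s: 5.05
ee_pos: [0.5352, -0.2014, 0.0532]
ee_rot: [0.0, 0.749, 0.662, -0.0]
wrist_force: [0.1, 0.3, -1.6]
opening: 0.0564
grip_force: 63.7
```

Run:
```python
from h import *
s=observe();print(s['time_s'],s['ee_pos'],s['ee_rot'],s['opening'],s['wrist_force'],s['q'])
cv2.imwrite('pics/w2.png',camera('wrist')[130:400,100:540,::-1])
b=camera('side')[200:280,310:420,::-1];cv2.imwrite('pics/s2.png',b)
a=cv2.imread('pics/w2.png');b=cv2.resize(b,(440,320),interpolation=cv2.INTER_CUBIC)
cv2.imwrite('pics/c2.png',np.vstack([a,b]))
```

```text
5.05 [ 0.53520427 -0.20143717  0.0531983 ] [ 6.15126196e-05  7.49267442e-01  6.62267541e-01 -1.66928037e-05] 0.056375182872005096 [ 0.11001627  0.28605025 -1.59234378] [-4.03476964e-01  2.12866282e-01  1.96844923e+00 -1.01238487e-04
  9.60180343e-01 -2.80304744e-01]
```

View pics/c2.png

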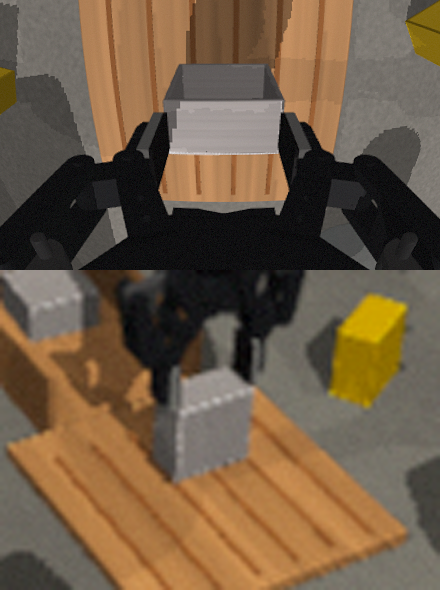

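Request:
play_rows(
  increments=[
    [0,0,10,0,0.4],
    [0,0,13,0,0.4],
    [0,0,13,0,1],
    [0,0,13,0,1],
    [0,0,13,0,1],
  ],
)

```text
time_s: 5.78
ee_pos: [0.5352, -0.2013, 0.0395]
ee_rot: [-0.0, 0.75, 0.662, -0.0]
wrist_force: [-0.2, 0.0, -0.4]
opening: 0.0856
grip_force: 0.0
```

Request:
play_rows(
  increments=[
    [-25,0,0,0,1],
    [-55,0,0,0,1],
    [-55,0,-23,0,0.3],
    [-55,0,-23,0,0.3],
    [-55,0,-23,0,0.3],
  ],
)

```text
time_s: 6.4
ee_pos: [0.5282, -0.2556, 0.0622]
ee_rot: [-0.0, 0.75, 0.662, -0.0]
wrist_force: [-0.1, 0.2, 0.2]
opening: 0.0324
grip_force: 0.0
```

Request:
play_rows(
  increments=[
    [15,0,0,0,0.3],
    [25,0,0,0,0.3],
    [30,0,0,0,0.3],
    [35,0,0,0,0.3],
    [40,0,0,0,0.3],
  ],
)

```text
time_s: 7.02
ee_pos: [0.5335, -0.2159, 0.0627]
ee_rot: [0.0, 0.75, 0.662, -0.0]
wrist_force: [-0.7, -0.1, -1.2]
opening: 0.0258
grip_force: 0.0
```

Run:
```python
from h import *
s=observe();print(s['time_s'],s['ee_pos'],s['opening'],s['wrist_force'])
a=camera('wrist')[130:400,100:540,::-1]
b=camera('side')[200:280,310:420,::-1];b=cv2.resize(b,(440,320),interpolation=cv2.INTER_CUBIC)
cv2.imwrite('pics/c3.png',np.vstack([a,b]))
```

```text
7.025 [ 0.53351967 -0.21591612  0.06271118] 0.025775073847031177 [-0.72948771 -0.0585106  -1.18175036]
```

View pics/c3.png

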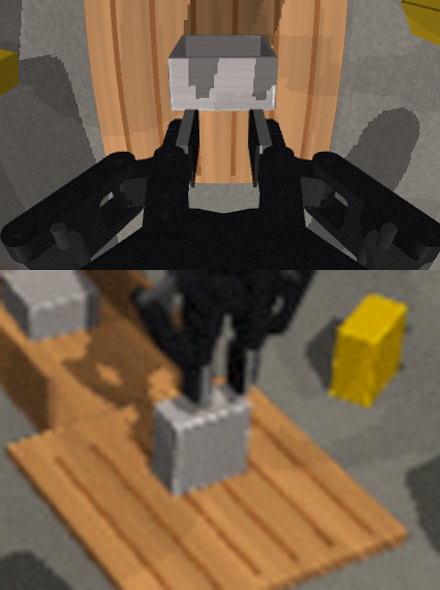

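Still standing, with the fingertips just behind its top edge. I'll keep pushing, slowly and slightly lower.

Request:
play_rows(
  increments=[
    [3,0,3,0,0.3],
    [7,0,4,0,0.3],
    [11,0,4,0,0.3],
    [15,0,4,0,0.3],
    [19,0,4,0,0.3],
  ],
)

```text
time_s: 7.75
ee_pos: [0.5359, -0.1972, 0.0588]
ee_rot: [0.0, 0.75, 0.662, 0.0]
wrist_force: [0.4, -0.5, 0.3]
opening: 0.0256
grip_force: 0.0
```

Run:
```python
from h import *
s=observe();print(s['time_s'],s['ee_pos'],s['opening'],s['wrist_force'])
a=camera('wrist')[130:400,100:540,::-1]
b=camera('side')[200:280,310:420,::-1];b=cv2.resize(b,(440,320),interpolation=cv2.INTER_CUBIC)
cv2.imwrite('pics/c4.png',np.vstack([a,b]))
```

```text
7.75 [ 0.53587411 -0.19715278  0.05878703] 0.025639689183099536 [ 0.37085845 -0.50310114  0.25460936]
```

View pics/c4.png

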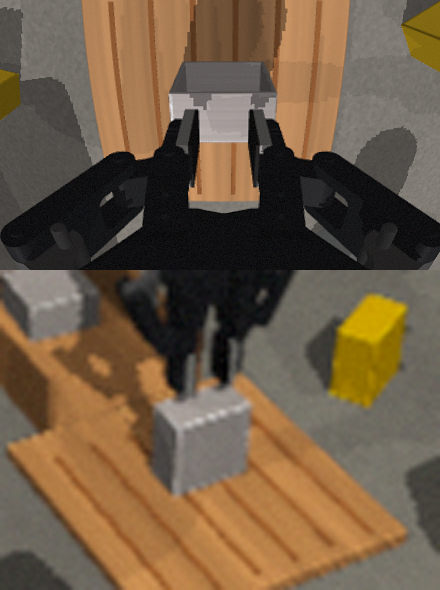

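The fingertips are above the tub's top: partly open pads sit farther back than the TCP, so they slid over it. I'll back off, go about 18 mm lower and push again.

Request:
play_rows(
  increments=[
    [-45,0,0,0,0.3],
    [-45,0,16,0,0.3],
    [-20,0,16,0,0.3],
    [-14,0,16,0,0.3],
    [-8,0,16,0,0.3],
  ],
)

```text
time_s: 8.48
ee_pos: [0.5348, -0.2049, 0.0425]
ee_rot: [-0.0, 0.75, 0.662, -0.0]
wrist_force: [0.3, -1.4, 0.1]
opening: 0.0255
grip_force: 0.1
```

Request:
play_rows(
  increments=[
    [5,0,0,0,0.3],
    [10,0,0,0,0.3],
    [15,0,0,0,0.3],
    [19,0,0,0,0.3],
    [22,0,0,0,0.3],
  ],
)

```text
time_s: 9.1
ee_pos: [0.5376, -0.1833, 0.0427]
ee_rot: [0.0, 0.75, 0.662, 0.0]
wrist_force: [0.8, 0.5, -0.4]
opening: 0.0253
grip_force: 0.0
```

Run:
```python
from h import *
s=observe();print(s['time_s'],s['ee_pos'],s['opening'],s['wrist_force'])
a=camera('wrist')[130:400,100:540,::-1]
b=camera('side')[200:280,310:420,::-1];b=cv2.resize(b,(440,320),interpolation=cv2.INTER_CUBIC)
cv2.imwrite('pics/c5.png',np.vstack([a,b]))
```

```text
9.1 [ 0.53755174 -0.18329136  0.04267737] 0.02531607742922839 [ 0.78057727  0.49908957 -0.40834393]
```

View pics/c5.png

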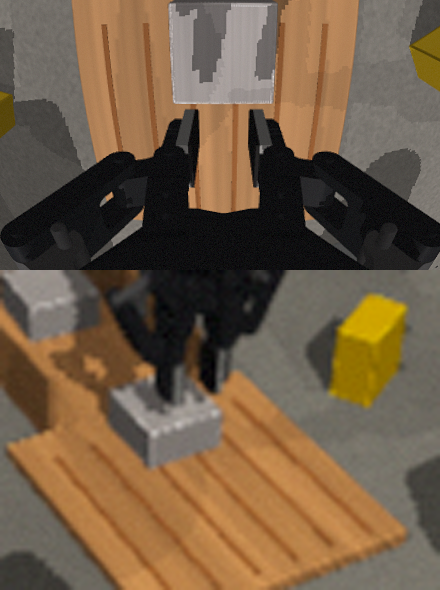

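The tub now lies flat with its closed base up, at crop (222,50), i.e. full (322,180). I'll measure it and plan the push.

Run:
```python
from h import *
s=observe();camera('wrist');m=camera_model('wrist');r=rot(s['ee_rot'])
def meas(d,z):
    c,_=cv2.findContours(d['pixels'].astype(np.uint8),cv2.RETR_EXTERNAL,cv2.CHAIN_APPROX_NONE)
    c=max(c,key=cv2.contourArea)[:,0,:]
    p=toplane(m,c,z,True)[:,:2];b=w2b(p)
    return p.mean(0).round(4),b.min(0).round(4),b.max(0).round(4)
for n in ['tub','parked_tub','cover','cover_bar']:
    for d in trace('wrist',n)[:5]:
        print(n,round(d['score'],2),np.round(d['extent']),*meas(d,{'cover':.066,'cover_bar':.09}.get(n,.044)))
print('tcp b',w2b(s['ee_pos']))
# full-frame pieces: gripper top camera check
camera('top');m2=camera_model('top')
for n in ['tub','parked_tub','cover']:
    for d in trace('top',n)[:3]:
        e=d['extent'];print(n,round(d['score'],2),np.round(e), w2b(toplane(m2,[[e[0],e[1]],[e[2],e[3]]],.044)).round(3).tolist())
```

```text
tub 0.83 [507. 146. 615. 241.] [ 0.7151 -0.1744] [ 0.1254 -0.1669] [ 0.2448 -0.0985]
tub 0.63 [ 29. 210. 117. 290.] [ 0.3267 -0.178 ] [-0.2708 -0.2187] [-0.1421 -0.1481]
tub 0.62 [ 27.  35. 105. 127.] [ 0.3697 -0.051 ] [-0.222  -0.0799] [-0.1312 -0.0117]
tub 0.59 [269. 122. 379. 236.] [ 0.5411 -0.1513] [-0.0238 -0.1597] [ 0.0376 -0.096 ]
tcp b [ 0.0074165  -0.15935936]
tub 0.66 [357. 152. 378. 173.] [[0.208, -0.091], [0.142, -0.173]]
tub 0.6 [324. 256. 339. 268.] [[-0.167, -0.02], [-0.203, -0.075]]
parked_tub 0.55 [303. 196. 320. 213.] [[0.029, 0.08], [-0.023, 0.015]]
cover 0.75 [252. 180. 309. 221.] [[0.063, 0.265], [-0.055, 0.048]]
cover 0.4 [243. 177. 409. 246.] [[0.072, 0.297], [-0.098, -0.302]]
```

Request:
play_rows(
  increments=[
    [-25,0,0,0,0.3],
    [-25,0,22,0,0.3],
    [-10,0,22,0,0.3],
    [0,0,22,0,0.3],
    [10,0,22,0,0.3],
  ],
)

```text
time_s: 10.28
ee_pos: [0.5395, -0.1725, 0.0215]
ee_rot: [0.001, 0.75, 0.662, 0.0]
wrist_force: [0.1, -0.7, -0.1]
opening: 0.0256
grip_force: 0.0
```

Request:
play_rows(
  increments=[
    [13,0,0,0,0.3],
    [27,0,0,0,0.3],
    [40,0,0,0,0.3],
    [52,0,0,0,0.3],
    [60,0,0,0,0.3],
  ],
)

```text
time_s: 10.9
ee_pos: [0.5463, -0.1132, 0.0207]
ee_rot: [-0.0, 0.75, 0.662, -0.0]
wrist_force: [0.2, 0.0, 0.4]
opening: 0.0254
grip_force: 0.0
```

```bash
cat > m.py <<'E'
from h import *
s=observe();im=camera('wrist');m=camera_model('wrist')
print(s['time_s'],w2b(s['ee_pos']),s['ee_pos'][2],s['wrist_force'])
for n in ['tub','parked_tub','cover','board']:
    for d in trace('wrist',n)[:5]:
        c,_=cv2.findContours(d['pixels'].astype(np.uint8),cv2.RETR_EXTERNAL,cv2.CHAIN_APPROX_NONE)
        c=max(c,key=cv2.contourArea)[:,0,:];z={'cover':.066,'board':.012}.get(n,.044)
        b=w2b(toplane(m,c,z,True)[:,:2]);print(n,round(d['score'],2),np.round(d['extent']),b.min(0).round(4),b.max(0).round(4))
E
python3 m.py
```

```text
10.9 [ 0.007273   -0.08877984] 0.020664399096992407 [0.21753409 0.00158879 0.37069975]
tub 0.9 [505. 230. 608. 336.] [ 0.1218 -0.175 ] [ 0.2475 -0.0818]
tub 0.82 [ 40. 289. 128. 370.] [-0.2759 -0.2317] [-0.1373 -0.1298]
tub 0.64 [277. 241. 371. 341.] [-0.015  -0.1546] [ 0.0293 -0.0838]
tub 0.62 [ 11. 134. 101. 236.] [-0.2264 -0.0862] [-0.1273 -0.0159]
parked_tub 0.78 [251.   0. 387.  58.] [-0.0256  0.0113] [0.0359 0.0397]
board 0.71 [164.   0. 463. 378.] [-0.0994 -0.1496] [0.1005 0.0597]
```

Run:
```python
from h import *
a=camera('wrist')[130:400,100:540,::-1]
b=camera('side')[190:270,300:410,::-1];b=cv2.resize(b,(440,320),interpolation=cv2.INTER_CUBIC)
cv2.imwrite('pics/c6.png',np.vstack([a,b]))
```

```text
(no output)
```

View pics/c6.png

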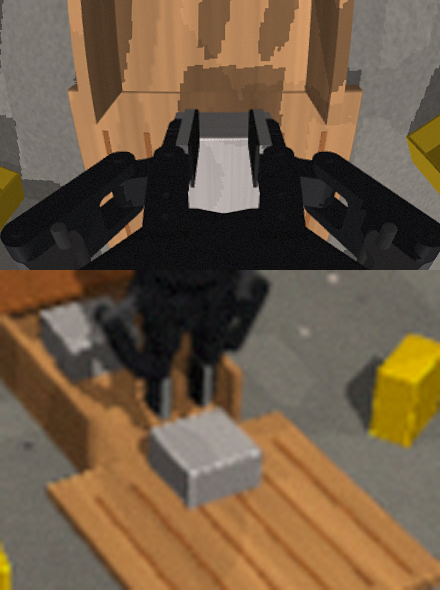

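Run:
```python
from h import *
s=observe();m=camera_model('wrist');r=rot(s['ee_rot'])
for k in (0,13,26,40):
  for x in (-11,11):
    P=s['ee_pos']+r.apply(np.array([[x,12.7,-k],[x,-12.7,-k]])/1e3)
    print(k,x,(proj(m,P,True)-[100,130]).round(0).tolist())
mt=camera_model('side')
for y in(-.16,-.13,-.1,-.07):
  P=np.r_[b2w([.007,y]),.044];print(y,proj(m,P,True)-[100,130],(proj(mt,P)-[300,190])*4+[0,270])
for k in (0,13,26): print(k,(proj(mt,s['ee_pos']+[0,0,k/1e3])-[300,190])*4+[0,270])
```

```text
0 -11 [[244.0, 119.0], [203.0, 119.0]]
0 11 [[245.0, 86.0], [202.0, 86.0]]
13 -11 [[246.0, 129.0], [202.0, 130.0]]
13 11 [[247.0, 95.0], [200.0, 95.0]]
26 -11 [[247.0, 141.0], [200.0, 141.0]]
26 11 [[249.0, 105.0], [199.0, 105.0]]
40 -11 [[249.0, 156.0], [198.0, 156.0]]
40 11 [[251.0, 117.0], [197.0, 117.0]]
-0.16 [[222.92601355 214.72793112]] [[228.89601855 461.5151583 ]]
-0.13 [[222.93602774 179.83572074]] [[206.76472887 438.70895932]]
-0.1 [[222.9530369  137.25033098]] [[185.40836566 416.70131874]]
-0.07 [[222.98007376  86.31613071]] [[164.78692819 395.45101598]]
0 [[177.70885909 435.06741534]]
13 [[178.37198789 420.8322216 ]]
26 [[179.04230952 406.44262139]]
```

The image shows the pad tips sit about 27 mm above the reported TCP at this opening, so they passed over the tub, which hasn't moved. I'll raise, go back behind it, descend further with a force check, then push.

Request:
play_rows(
  increments=[
    [0,0,-12,0,0.3],
    [-50,0,-12,0,0.3],
    [-105,0,-12,0,0.3],
    [-105,0,15,0,0.3],
    [-105,0,15,0,0.3],
  ],
)

```text
time_s: 11.88
ee_pos: [0.5311, -0.2183, 0.0045]
ee_rot: [-0.002, 0.75, 0.661, -0.001]
wrist_force: [-0.0, 0.5, 0.6]
opening: 0.0257
grip_force: 0.0
```

Request:
play_rows(
  increments=[
    [0,0,4,0,0.3],
    [0,0,8,0,0.3],
    [0,0,10,0,0.3],
  ],
)

```text
time_s: 12.25
ee_pos: [0.5336, -0.2178, -0.004]
ee_rot: [0.0, 0.75, 0.662, 0.0]
wrist_force: [-1.0, -0.0, -0.3]
opening: 0.0257
grip_force: 0.0
```

```bash
python3 m.py
```

```text
12.25 [ 0.0078605  -0.19413705] -0.00399807818974271 [-9.96913205e-01 -8.17092916e-04 -3.06887054e-01]
tub 0.78 [  3. 194.  75. 279.] [-0.249  -0.2201] [-0.1317 -0.1525]
tub 0.78 [ 1.  1. 71. 79.] [-0.1973 -0.0885] [-0.1202 -0.0258]
tub 0.68 [550. 107. 640. 216.] [ 0.1164 -0.1656] [ 0.2146 -0.1026]
tub 0.58 [247.  52. 400. 206.] [-0.0239 -0.1593] [ 0.037  -0.0987]
board 0.82 [130.   0. 495. 361.] [-0.0995 -0.2685] [ 0.1003 -0.0518]
```

Request:
play_rows(
  increments=[
    [15,0,0,0,0.3],
    [25,0,0,0,0.3],
    [40,0,0,0,0.3],
    [55,0,0,0,0.3],
    [65,0,0,0,0.3],
  ],
)

```text
time_s: 13.12
ee_pos: [0.5413, -0.1524, -0.0043]
ee_rot: [-0.0, 0.75, 0.662, -0.0]
wrist_force: [0.3, -0.4, -0.5]
opening: 0.0256
grip_force: 0.3
```

```bash
python3 m.py
```

```text
13.125 [ 0.00731052 -0.1283521 ] -0.004324651882216077 [ 0.29457858 -0.40635396 -0.48372157]
tub 0.89 [250. 110. 400. 257.] [-0.0236 -0.1168] [ 0.0369 -0.0553]
tub 0.86 [532. 196. 640. 314.] [ 0.1159 -0.1742] [ 0.2499 -0.0884]
tub 0.86 [  1.  79.  72. 188.] [-0.2072 -0.0818] [-0.121  -0.0148]
tub 0.68 [  4. 262.  99. 355.] [-0.282  -0.2299] [-0.1314 -0.1341]
board 0.91 [136.   0. 489. 384.] [-0.1001 -0.1817] [0.1009 0.0151]
```

Request:
play_rows(
  increments=[
    [14,0,0,0,0.3],
    [28,0,0,0,0.3],
    [40,0,0,0,0.3],
    [48,0,0,0,0.3],
    [53,0,0,0,0.3],
  ],
)

```text
time_s: 14.0
ee_pos: [0.548, -0.1005, -0.0043]
ee_rot: [0.0, 0.75, 0.662, -0.0]
wrist_force: [0.0, -0.4, 0.9]
opening: 0.0258
grip_force: 0.6
```

```bash
python3 m.py
```

```text
14.0 [ 0.00733363 -0.07596636] -0.004272164024977557 [ 0.03680015 -0.41907284  0.9358681 ]
tub 0.76 [249. 109. 398. 256.] [-0.0241 -0.0653] [ 0.0369 -0.003 ]
tub 0.59 [ 29. 311. 115. 398.] [-0.2863 -0.2362] [-0.1305 -0.1209]
tub 0.55 [  0. 153.  86. 271.] [-0.2323 -0.0909] [-0.1198 -0.0125]
parked_tub 0.9 [239.   0. 398.  75.] [-0.0249  0.0127] [0.0362 0.0442]
board 0.93 [134.   0. 482. 384.] [-0.0997 -0.1298] [0.1005 0.067 ]
```

Request:
play_rows(
  increments=[
    [-25,0,0,0,0.3],
    [-25,0,-50,0,0.3],
    [-25,0,-110,0,0.3],
    [0,0,-125,0,0.3],
    [40,0,-125,0,0.3],
  ],
)

```text
time_s: 14.88
ee_pos: [0.5549, -0.0624, 0.1236]
ee_rot: [0.002, 0.751, 0.66, 0.002]
wrist_force: [0.8, 0.7, -0.9]
opening: 0.0258
grip_force: 0.0
```

Request:
play_rows(
  increments=[
    [55,-2,0,0,0.3],
    [110,-4,0,0,0.3],
    [165,-6,0,0,0.3],
    [220,-7,0,0,0.3],
    [250,-7,0,0,0.3],
  ],
)

```text
time_s: 15.5
ee_pos: [0.577, 0.1899, 0.1206]
ee_rot: [-0.0, 0.749, 0.662, 0.0]
wrist_force: [0.8, -0.3, 0.4]
opening: 0.026
grip_force: 0.0
```

```bash
python3 m.py
python3 - <<'E'
from h import *
im=camera('wrist');m=camera_model('wrist');s=observe();print(s['ee_pos'],s['ee_rot'])
for d in trace('wrist','cover_bar')[:2]: print(d['score'],d['extent'])
# dark bar pixels: sample image over board coords at z=.09
xs=0.007
for z in(.09,.066):
  row=[]
  for y in np.arange(.10,.24,.006):
    u=proj(m,np.r_[b2w([0,y]),z],True)[0].round().astype(int)
    row.append((round(y,3),im[u[1],u[0]].sum() if 0<=u[1]<400 and 0<=u[0]<640 else None))
  print(z,[(float(a),None if b is None else int(b)) for a,b in row])
E
```

```text
15.5 [-0.00053937  0.21574205] 0.12060637705470942 [ 0.82860239 -0.27084982  0.36025397]
tub 0.68 [190. 373. 211. 391.] [-0.182  -0.0624] [-0.1437 -0.0156]
cover 0.63 [242. 172. 407. 341.] [-0.0655  0.0743] [0.0653 0.2441]
board 0.61 [238. 127. 409. 343.] [-0.0803  0.021 ] [0.0814 0.2748]
[0.57680906 0.18624251 0.12037324] [-7.56423226e-06  7.50200327e-01  6.61210435e-01 -4.78588251e-04]
0.96 [238.4, 166.0, 407.1, 342.9]
0.68 [237.7, 119.5, 411.3, 343.7]
0.09 [(0.1, 292), (0.106, 286), (0.112, 283), (0.118, 283), (0.124, 274), (0.13, 281), (0.136, 279), (0.142, 278), (0.148, 150), (0.154, 156), (0.16, 74), (0.166, 71), (0.172, 105), (0.178, 198), (0.184, 198), (0.19, 201), (0.196, 309), (0.202, 310), (0.208, 312), (0.214, 314), (0.22, 312), (0.226, 312), (0.232, 310), (0.238, 316)]
0.066 [(0.1, 277), (0.106, 285), (0.112, 280), (0.118, 279), (0.124, 278), (0.13, 149), (0.136, 152), (0.142, 117), (0.148, 64), (0.154, 66), (0.16, 190), (0.166, 202), (0.172, 195), (0.178, 201), (0.184, 312), (0.19, 302), (0.196, 307), (0.202, 309), (0.208, 311), (0.214, 314), (0.22, 314), (0.226, 307), (0.232, 316), (0.238, 270)]
```

Request:
play_rows(
  increments=[
    [0,0,40,0,0.3],
    [0,0,62,0,0.3],
    [0,0,68,0,0.3],
    [0,0,72,0,0.3],
  ],
)

```text
time_s: 16.35
ee_pos: [0.5776, 0.1868, 0.049]
ee_rot: [0.0, 0.75, 0.661, 0.0]
wrist_force: [0.2, 0.6, -0.2]
opening: 0.0257
grip_force: 0.0
```

Request:
play_rows(
  increments=[
    [-15,0,0,0,0.3],
    [-27,0,0,0,0.3],
    [-36,0,0,0,0.3],
    [-45,0,0,0,0.3],
    [-60,0,0,0,0.3],
  ],
)

```text
time_s: 16.98
ee_pos: [0.57, 0.1278, 0.0492]
ee_rot: [0.0, 0.75, 0.662, 0.001]
wrist_force: [-0.5, 1.3, 0.6]
opening: 0.0256
grip_force: 1.0
```

```bash
python3 m.py
```

```text
16.975 [0.00030268 0.15328572] 0.049210799992046694 [-0.54071603  1.28370021  0.59810845]
cover 0.78 [199. 119. 449. 359.] [-0.065   0.0775] [0.0646 0.2204]
board 0.9 [199.  25. 447. 359.] [-0.088   0.0238] [0.0875 0.2805]
```

Request:
play_rows(
  increments=[
    [-20,0,0,0,0.3],
    [-42,0,0,0,0.3],
    [-64,0,0,0,0.3],
    [-86,0,0,0,0.3],
    [-105,0,0,0,0.3],
  ],
)

```text
time_s: 17.85
ee_pos: [0.5564, 0.0221, 0.0487]
ee_rot: [0.0, 0.75, 0.661, 0.0]
wrist_force: [1.7, 1.5, -0.5]
opening: 0.0254
grip_force: 1.0
```

Request:
play_rows(
  increments=[
    [-6,0,0,0,0.3],
    [-12,0,0,0,0.3],
    [-16,0,0,0,0.3],
    [-20,0,0,0,0.3],
    [-22,0,0,0,0.3],
  ],
)

```text
time_s: 18.48
ee_pos: [0.5537, 0.002, 0.0487]
ee_rot: [-0.0, 0.75, 0.662, -0.0]
wrist_force: [0.5, 1.8, -0.2]
opening: 0.0255
grip_force: 0.8
```

```bash
python3 m.py
```

```text
18.475 [3.36392914e-05 2.64201790e-02] 0.04865755925463259 [ 0.54871772  1.75863298 -0.20894082]
tub 0.8 [501. 319. 541. 354.] [ 0.1532 -0.1196] [ 0.2221 -0.063 ]
tub 0.79 [ 79. 253. 156. 347.] [-0.2207 -0.0979] [-0.1334  0.0051]
tub 0.44 [107. 387. 119. 400.] [-0.2681 -0.2208] [-0.2493 -0.1851]
cover 0.83 [200. 118. 450. 362.] [-0.065  -0.0481] [0.0651 0.0958]
board 0.71 [199.   0. 450. 366.] [-0.0882 -0.1022] [0.0891 0.1804]
```

Almost shut; I'll push on in small steps until the stop shows in the force.

Request:
play_rows(
  increments=[
    [-1,0,0,0,0.3],
    [-2,0,0,0,0.3],
    [-3,0,0,0,0.3],
    [-4,0,0,0,0.3],
    [-4,0,0,0,0.3],
  ],
)

```text
time_s: 19.35
ee_pos: [0.5531, -0.0022, 0.0486]
ee_rot: [-0.0, 0.75, 0.662, -0.0]
wrist_force: [-0.3, 0.9, -1.0]
opening: 0.0257
grip_force: 0.5
```

Request:
play_rows(
  increments=[
    [-1,0,0,0,0.3],
    [-2,0,0,0,0.3],
    [-3,0,0,0,0.3],
    [-3,0,0,0,0.3],
  ],
)

```text
time_s: 19.85
ee_pos: [0.5528, -0.0052, 0.0487]
ee_rot: [0.0, 0.75, 0.662, -0.0]
wrist_force: [-0.1, 0.5, 0.1]
opening: 0.0256
grip_force: 0.4
```

```bash
python3 m.py|grep -v tub
```

```text
19.85 [8.74518853e-05 1.91505243e-02] 0.04865347154382143 [-0.13391869  0.48238284  0.11427857]
cover 0.68 [200. 120. 450. 362.] [-0.065  -0.0542] [0.0653 0.0884]
board 0.69 [199.   1. 449. 366.] [-0.0874 -0.1066] [0.0886 0.1732]
```

Request:
play_rows(
  increments=[
    [-1,0,0,0,0.3],
    [-2,0,0,0,0.3],
    [-3,0,0,0,0.3],
    [-4,0,0,0,0.3],
    [-4,0,0,0,0.3],
  ],
)

```text
time_s: 20.72
ee_pos: [0.5531, -0.0055, 0.049]
ee_rot: [-0.002, 0.75, 0.661, 0.002]
wrist_force: [1.9, 14.4, -0.5]
opening: 0.0256
grip_force: 6.8
```

```bash
python3 m.py|grep -v tub
```

```text
20.725 [0.00045651 0.01891594] 0.048950937437563936 [ 1.87508371 14.44307779 -0.51680122]
cover 0.65 [198. 119. 448. 358.] [-0.0648 -0.0544] [0.0653 0.0884]
cover 0.49 [197.   0. 449. 364.] [-0.065  -0.0544] [0.0655 0.1531]
board 0.78 [197.   0. 450. 364.] [-0.0875 -0.1074] [0.0884 0.1733]
```

The cover is against its stop: force rose to 14 N with no further movement. I'll back off, rise and check.

Request:
play_rows(
  increments=[
    [12,0,0,0,0.3],
    [20,0,0,0,0.3],
    [20,0,-50,0,0.3],
    [20,0,-110,0,0.3],
    [60,0,-160,0,0.3],
  ],
)

```text
time_s: 21.6
ee_pos: [0.5603, 0.048, 0.21]
ee_rot: [0.001, 0.751, 0.66, 0.0]
wrist_force: [0.6, 0.8, 0.2]
opening: 0.0257
grip_force: 0.0
```

Request:
play_rows(
  increments=[
    [60,0,0,0,0.3],
    [120,0,0,0,0.3],
    [180,0,0,0,0.3],
    [180,0,0,0,0.3],
  ],
)

```text
time_s: 22.1
ee_pos: [0.5821, 0.232, 0.2073]
ee_rot: [-0.0, 0.748, 0.663, 0.0]
wrist_force: [0.2, -0.6, 0.4]
opening: 0.0256
grip_force: 0.0
```

Run:
```python
from h import *
s=observe();print(s['time_s'],s['ee_pos'],s['wrist_force'])
a=camera('top')[120:300,220:440,::-1];b=camera('side')[150:310,250:450,::-1]
a=cv2.resize(a,(390,319),interpolation=cv2.INTER_CUBIC);b=cv2.resize(b,(399,319),interpolation=cv2.INTER_CUBIC)
cv2.imwrite('pics/e.png',np.hstack([a,b]))
```

```text
22.1 [0.58212246 0.23203854 0.20727443] [ 0.24815321 -0.59577919  0.44335993]
```

View pics/e.png

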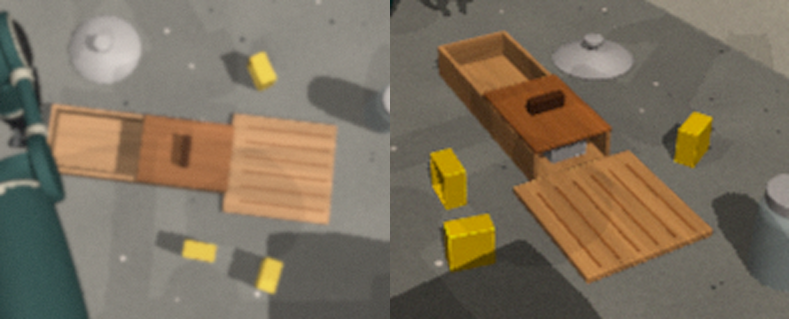

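The cover is shut over the front bay, with its bar at top-crop (180,150). The tub lies flat under it at side-crop (570,150), and the bystanders in view look unmoved.

```bash
python3 -c "
from rig import *
print(finish_job())"
```

```text
the job is handed in; nothing more can be done
None
```

I handed the job in at about 22 s: the steel tub was tipped mouth down and pushed into the bay in front of the parked tub. The wooden cover was then slid shut against its stop, and I saw no movement of the lid, jar, colander or paddle, though the last picture shows only the lid and part of the jar.

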